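# Switch on the battery master switch with its key

### The job

Take the red key out of its wooden stand, push it fully home into the slot of the black battery master switch, and turn it clockwise (seen from above) as far as it goes. Leave the red key standing in the switch, and leave the yellow key in its stand: it does not fit.

Things in the scene. Friction and masses are not known exactly. Their poses are not given: they have to be found in the camera images.
- red_key (a point): middle of the flat upright bow of the loose red key (80 g): bow 44 mm along x, 12 along y, from 25 mm below this point to 20 above. Under it a round collar, 52 mm wide, 5 thick, its underside 30 mm below this point, on a fixed wooden stand (60x60x30 mm); under that a flat steel bit, 30 mm along x, 10 along y, 20 long, sunk in the stand. z up; same after a half turn about z.
- yellow_key (a point): the same point of the yellow key, in a like stand: same bow and collar, but its bit is 20 mm square and does not fit the switch. Leave it alone. The two stands may have changed places.
- slot (a point): centre of the slot's mouth, on top of the grey rotor (68 mm wide, its top 75 mm above the table, in a fixed black housing 104x104x50 mm). Slot 36 mm along x, 16 along y, 24 deep, 3 mm chamfer; z up; the frame turns with the rotor, white mark toward +x. Red key home: its collar rests on the rotor, its point 30 mm above this one, its x along this x, either way round.
- rotor (a joint): turn of the rotor (rad), growing clockwise seen from above: starts at 0 to 0.15, white mark near the housing's red dot (off); stop at 1.31, mark at the green dot (on). Slight friction (0.1 N m), stays where left. The key's bit has about 10 degrees of play in the slot each way, so the key must turn up to 10 degrees more than the rotor.
There are look-alikes about, which are no part of the job. What is meant by the part that bears red_key is not pink, and is the smaller of those in its own colour.

How it is judged:
By the outcome, as a careful person would: the job done as asked, in the order asked, and still so for the second after the job is handed in, with the robot touching nothing.
It also fails if it takes over 42 s, if anything falls off the work surface, if the arm or the gripper's body presses on something with over 40 N, if the wrist force passes 120 N, or if a joint passes its speed limit or range.

### The arm

A 6-joint arm with a two-finger parallel gripper is mounted at the origin on a cart in front of the work surface, level with it; the furniture and walls round the work are solid. World frame = base frame: x ahead of the robot, y to its left, z up, the work surface at z = 0. Lengths are in m, angles in rad, forces in N, time in s.
With the tool pointing down it reaches from about 0.35 to 0.925 m from the base axis. Payload 6.4 kg.
Tool frame: the origin (TCP) lies at the centre of the arm's flange, where the gripper is bolted on; the fingertips stand 173 mm ahead of it and the grasp point (between the pads) lies 155 mm ahead of it; z points along the fingers, y is the line along which they close (so a half turn about z gives the same grasp; the last joint's range is limited). The gripper opens to 85 mm and grips with 20 to 120 N. Pads are 22 mm wide; open, the fingers measure 114 mm over their backs; the gripper's body (76 mm by 85 mm) begins 54 mm behind the grasp point. The pads swing forward as they close: fully open they stand 13 mm farther back than shut.
Start: joints at [-1.292, 0.245, 1.558, -0, 1.339, -0.174], TCP at [0.284, -0.585, 0.405] pointing down, gripper open.
Joint ranges: [-3.13, 3.13], [-1.02, 2.26], [0.13, 2.54], [-0.95, 4.09], [0.21, 2.88], [-2.74, 2.74]. Speed limits (rad/s): [2.57, 2.57, 3.14, 3.14, 3.14, 3.14].

### API

Orientations are given as a rotation vector (axis times angle).
In Python, from rig import sense, cams, arm gives the robot as it stands. The module is installed in compiled form; this text tells all that it offers.
- The arm moves only by the tool step_arm, never from a script. Its argument "series" is a list of rows, each an object with "twist": the turn, a rotation vector about the tool's x, y, z in rad, a list of three; "translation": the shift along the tool's x, y, z in cm, a list of three; "hand": the opening, from 0 (shut) to 1 (fully open). A call has 1 to 8 rows; each row shifts and turns the commanded pose from where the row before left it, along the tool's axes as they then stand; what a row does not reach is not made up. A row lasts 1/10 s, in which the tool goes at most 50 mm and 8.59 degrees, less where a joint would pass 70% of its speed; a pose out of reach is approached as far as the arm can. A call with a gripper value outside its range is refused whole. The fingers move at their own pace and stop on an object; "force" is the grip in N (left out, the last holds). Time passes only in rows, so rows that do not move let the fingers close. It gives the time, the measured TCP pose, the force, the opening and the grip force at its end, in the units of the state.
- sense(): the state, without advancing time (a new reading comes with each control period).
- cams.capture(name): name is "scene" or "top"; returns a dict with "pixels" (384x512x3 uint8, blue, green, red), "z_map" (384x512 float32, m along the optical axis (not along the pixel's ray), 0 where there is no reading), "mtx" (3x3 intrinsics, pixels), "T" (4x4, takes a point from camera to world coordinates). Camera axes: x right, y down, z forward; pixel columns grow to the right and rows downward; lengths in m; the calibration is good to about 2 mm. A picture is of the moment at which its call begins.
- arm.close_job(): hands the job in; it is judged then, once.
The state is a dict: "time": time; "joint_pos": joint angles; "joint_vel": joint speeds; "joint_efforts": joint torques, N m; "position": TCP position; "tool_rot": TCP orientation; "force": force on the tool from outside, world axes, zero at the start; "torque": the same for the moment, N m; "width": finger opening in m; "grip_force": force on a finger pad.
Only numpy, scipy, OpenCV 4.12 (cv2) and the standard library are available. Lean on these libraries where they do the work, as an engineer would, in place of code of your own. Each camera call takes 0.05 s, during which the arm holds its last target. There are 200 camera calls.

## Working session

There is one attempt and no reset: what is moved stays moved. The work goes in short steps, Python scripts to look and compute and a tool call to move; the robot and the scene stay as the last step left them, time stands still between calls to the robot, and variables do not carry over. Pictures are saved under pics/ and viewed, at most 10 in all, crops included, and the job is handed in when it is done.

Besides the shell and the picture viewer there is one more tool, called after "Request:" as a command line: name --argument value ..., lists and objects as JSON in quotes. step_arm: Moves the arm, as the interface text tells. Its arguments: {"type":"object","properties":{"series":{"type":"array","items":{"type":"object","properties":{"twist":{"type":"array","items":{"type":"number"}},"translation":{"type":"array","items":{"type":"number"}},"hand":{"type":"number"}}}},"force":{"type":"number"}},"required":["series"]}

```bash
mkdir -p pics; python3 - <<'E'
from rig import sense,cams
import cv2,numpy as np
s=sense();print({k:np.round(v,3) for k,v in s.items()})
for n in("scene","top"):
    c=cams.capture(n);np.savez(n+"0.npz",**c);cv2.imwrite(f"pics/{n}0.png",c["pixels"]);print(n,c["mtx"].tolist(),np.round(c["T"],3).tolist())
E
```

```text
{'time': np.float64(0.0), 'joint_pos': array([-1.292,  0.246,  1.559,  0.   ,  1.339, -0.174]), 'joint_vel': array([ 0.001,  0.001, -0.   , -0.001, -0.   , -0.   ]), 'joint_efforts': array([ 0.0000e+00, -4.2951e+01, -3.2613e+01, -0.0000e+00,  5.0000e-03,
       -0.0000e+00]), 'position': array([ 0.284, -0.584,  0.404]), 'tool_rot': array([-3.06 , -0.705,  0.   ]), 'force': array([ 1.354, -0.443, -0.328]), 'torque': array([ 0.016,  0.009, -0.023]), 'grip_force': np.float64(0.0), 'width': np.float64(0.085)}
scene [[357.58551932472807, 0.0, 256.84868984223044], [0.0, 357.58551932472807, 191.7785566519076], [0.0, 0.0, 1.0]] [[0.777, -0.48, 0.407, 0.144], [-0.629, -0.581, 0.517, -0.769], [-0.012, -0.658, -0.753, 0.723], [0.0, 0.0, 0.0, 1.0]]
top [[401.05347067546364, 0.0, 258.65379242455003], [0.0, 401.05347067546364, 190.55374793598048], [0.0, 0.0, 1.0]] [[-0.026, -0.998, 0.063, 0.417], [-0.999, 0.028, 0.025, -0.326], [-0.026, -0.062, -0.998, 0.932], [0.0, 0.0, 0.0, 1.0]]
```

View pics/top0.png

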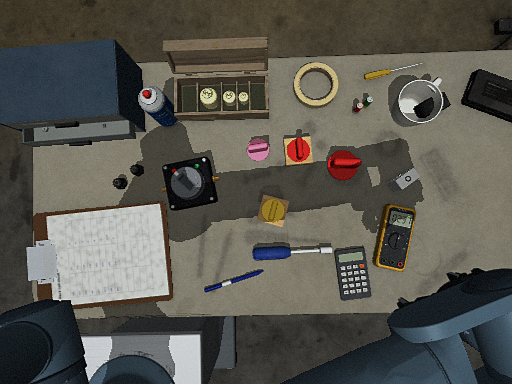

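View pics/scene0.png

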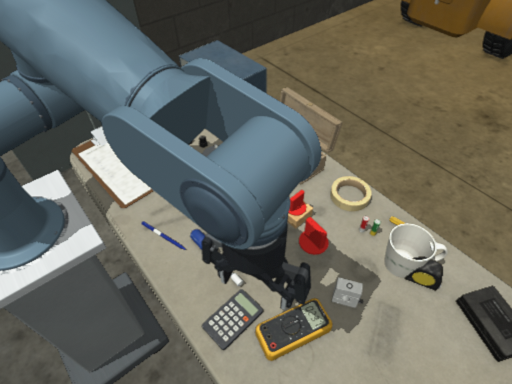

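The top picture shows the red key in its stand at (298,150) and the yellow key in its stand at (273,210). The switch is at (189,183). The look-alikes are the pink one at (258,149) and the larger red one at (343,165).

```bash
cat >h.py <<'E'
import numpy as np,cv2
def world(c):
    h,w=c["z_map"].shape;v,u=np.mgrid[:h,:w];z=c["z_map"];K=c["mtx"]
    p=np.stack([(u-K[0,2])*z/K[0,0],(v-K[1,2])*z/K[1,1],z],-1)
    return p@c["T"][:3,:3].T+c["T"][:3,3]
def rect(P,m):
    q=P[m];r=cv2.minAreaRect((q[:,:2]*1000).astype(np.float32));return len(q),np.round(r[0],1),np.round(r[1],1),round(r[2],1),np.round(q[:,2].mean(),4)
E
python3 - <<'E'
from h import *
c=dict(np.load("top0.npz"));P=world(c);I=c["pixels"];hsv=cv2.cvtColor(I,cv2.COLOR_BGR2HSV)
def box(u0,u1,v0,v1):
    m=np.zeros(I.shape[:2],bool);m[v0:v1,u0:u1]=1;return m
z=P[...,2]
for n,b in(("red",box(280,318,130,170)),("yel",box(253,293,190,230)),("sw",box(158,222,148,214)),("pink",box(244,272,135,165)),("bigred",box(322,366,145,184))):
    print(n,np.histogram(z[b],bins=np.arange(0,.14,.01))[0])
    for lo,hi in((.02,.032),(.032,.045),(.065,.09),(.045,.065)):
        m=b&(z>lo)&(z<hi)
        if m.sum()>15: print(lo,hi,rect(P,m))
I2=cv2.resize(I[125:235,145:325],None,fx=4.4,fy=4.4,interpolation=cv2.INTER_CUBIC);cv2.imwrite("pics/crop.png",I2)
E
```

```text
red [649  19  50 522  15  11   9  38  78   0   0   0   0   0]
0.02 0.032 (189, array([ 562.2, -394.1]), array([60.6, 60.2]), 4.4, np.float64(0.0301))
0.032 0.045 (392, array([ 562.1, -394.2]), array([60. , 59.4]), 4.2, np.float64(0.0357))
0.065 0.09 (121, array([ 561.5, -394.1]), array([42.6, 11.9]), 4.0, np.float64(0.0799))
0.045 0.065 (21, array([ 559. , -389.3]), array([40.4,  9.5]), 19.2, np.float64(0.0542))
yel [692   0  56 548   2   0   0  42  71   0   0   0   0   0]
0.02 0.032 (195, array([ 428.4, -333.2]), array([59.9, 59.9]), 73.3, np.float64(0.0305))
0.032 0.045 (411, array([ 428.7, -333.4]), array([58.9, 58.9]), 73.3, np.float64(0.0354))
0.065 0.09 (113, array([ 428.4, -333.2]), array([11.7, 43.3]), 73.2, np.float64(0.0806))
sw [1596   44   49   60  352 1126   35  645    7    0    0    0    0    0]
0.02 0.032 (71, array([ 477.3, -158.3]), array([ 89.5, 127.2]), 30.4, np.float64(0.0281))
0.032 0.045 (66, array([ 494.1, -148.6]), array([104.2, 129.2]), 10.1, np.float64(0.0388))
0.065 0.09 (672, array([ 493.4, -148.5]), array([65.3, 65.2]), 89.0, np.float64(0.0758))
0.045 0.0
[... 218 characters left out ...]
float64(0.0266))
0.032 0.045 (19, array([ 563.4, -303.6]), array([ 3.6, 43.2]), 7.0, np.float64(0.0381))
0.065 0.09 (109, array([ 568. , -303.3]), array([12.2, 43.6]), 7.6, np.float64(0.0704))
0.045 0.065 (30, array([ 562.6, -304.5]), array([ 3.4, 42.4]), 10.4, np.float64(0.0562))
bigred [792   0   2 462   9  26  12  26  33 182   0   0   0   0]
0.02 0.032 (41, array([ 527.1, -490.8]), array([63.5, 64.3]), 3.4, np.float64(0.0313))
0.032 0.045 (427, array([ 525.9, -490.4]), array([67. , 64.5]), 14.7, np.float64(0.0347))
0.065 0.09 (67, array([ 525.3, -491.2]), array([56.1, 15.7]), 88.3, np.float64(0.0806))
0.045 0.065 (35, array([ 519.3, -488.1]), array([53.1, 11.5]), 73.1, np.float64(0.0547))
```

View pics/crop.png

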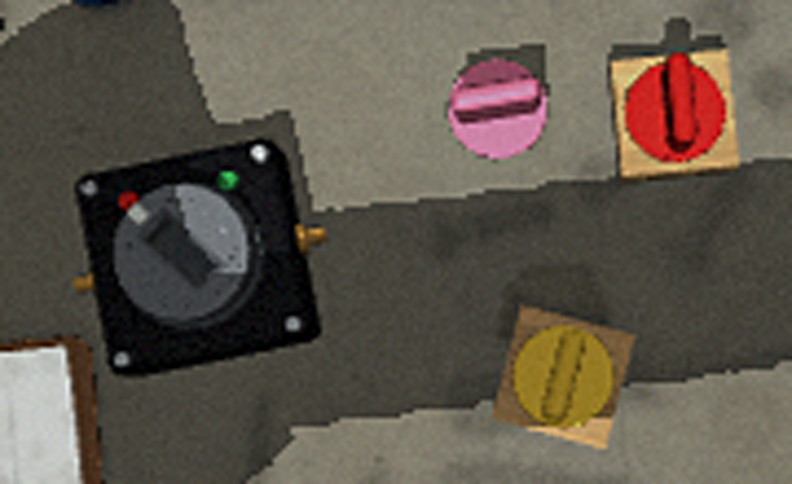

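The crop confirms which key is which. The white mark is at crop (138,212) and the slot centre near (182,250), so the slot's +x points toward the red dot. Next I measure the slot's yaw and plan the grasp.

```bash
python3 - <<'E'
from h import *
from scipy.spatial.transform import Rotation as R
from rig import sense
c=dict(np.load("top0.npz"));P=world(c);I=c["pixels"];g=cv2.cvtColor(I,cv2.COLOR_BGR2GRAY)
d=np.hypot(P[...,0]-.4935,P[...,1]+.1483)
top=(d<.03)
m=top&(P[...,2]<.071);print("deep",m.sum(),rect(P,m), np.histogram(P[...,2][top],bins=np.arange(.04,.09,.005))[0])
# slot in plane z=.075 by colour
K=c["mtx"];T=c["T"];v,u=np.mgrid[:384,:512]
r=np.stack([(u-K[0,2])/K[0,0],(v-K[1,2])/K[1,1],np.ones(u.shape)],-1)@T[:3,:3].T
s=(.075-T[2,3])/r[...,2];Q=T[:3,3]+r*s[...,None]
for th in(50,60,70):
    m2=(np.hypot(Q[...,0]-.4935,Q[...,1]+.1483)<.024)&(g<th);print(th,rect(Q,m2) if m2.sum()>10 else 0)
w=(np.hypot(Q[...,0]-.4935,Q[...,1]+.1483)<.034)&(g>140);print("white/bright",Q[w][:,:2].mean(0),w.sum())
hsv=cv2.cvtColor(I,cv2.COLOR_BGR2HSV);sat=(hsv[...,1]>120)&(hsv[...,2]>80)&(d<.06)&(d>.03)
for n,mm in(("red",sat&((hsv[...,0]<8)|(hsv[...,0]>172))),("green",sat&(abs(hsv[...,0].astype(int)-60)<20))):
    q=P[mm][:,:2].mean(0)-[.4935,-.1483];print(n,mm.sum(),np.degrees(np.arctan2(q[1],q[0])))
q=Q[w][:,:2].mean(0)-[.4935,-.1483];print(np.degrees(np.arctan2(q[1],q[0])))
print(g[165:200,172:208:1][::2,::2])
t=R.from_rotvec(sense()["tool_rot"]).as_matrix();print(np.round(t,3),np.degrees(np.arctan2(t[1,1],t[0,1])))
E
```

```text
deep 120 (120, array([ 495.1, -145.3]), array([33.1, 16.6]), 49.5, np.float64(0.0562)) [  0   0  61  44   5   7 106 374   7]
50 (142, array([ 494.4, -147.4]), array([40. , 18.3]), 43.8, np.float64(0.075))
60 (178, array([ 491.8, -142.6]), array([42.3, 33.6]), 31.7, np.float64(0.075))
70 (281, array([ 489.9, -143. ]), array([47.1, 34.9]), 31.7, np.float64(0.075))
white/bright [ 0.51221323 -0.13054969] 10
red 11 47.80404356202414
green 13 -27.18061978380032
43.48730147477796
[[ 14  14   7   2   4   5   6   4   4   6   8  29 120 107  18  25  25  24]
 [ 12  12  15  11   2  62  61 123 119  83  28  25  73  33  15  23  20  19]
 [ 40  53  12  64  71  68  59 120 123 115 124  99  32  18  11  24  27  24]
 [ 56  24 103  60  62  65  63 115 124 115 116 120 123  34  11  24  20  20]
 [  8 151 147 110  61  40  67  60 119 118 118 120 124 100  34  10  22  17]
 [ 43  61 129  58  52  24  37  54 122 114 120 115 117 123  37  26  20  18]
 [ 66  62  64  50  22  33  41  35 106 119 121 113 139 120  93  27  24  19]
 [ 69  68  57  27  32  41  37  34  58 109 123 117 119 120 129  17  27  25]
 [ 64  49  60  61  39  38  41  39  35  48 107 117 121  95 132  28  45  19]
 [ 68  62  68  66  57  34  36  40  38  36  75  92 124 103 133  21  25   2]
 [ 64  69  65  71  62  57  45  37  41  38  31  55  93 124 134  20  22   8]
 [ 65  64  64  66  67  64  62  43  33  33  57  57  64  65  43  19  27   5]
 [ 62  63  62  57  67  64  61  65  43  41  63  64  62  74  20  41   6  10]
 [  1  59  66  63  65  70  63  71  65  63  64  47  69  38  26  24  12   9]
 [ 15   1  66  64  65  66  66  63  57  64  63  71  45  23  37   7  16   9]
 [ 10   8  13  61  66  67  65  64  66  68  71  28  30  28  12   0   2   4]
 [  2   9  12   9  29  40  43  59  39  20  33  38  29  10  13   9   6  18]
 [  8  12  11  12   0   0  13  31  23  20  16  15  16  18   9   0  16  20]]
[[ 0.899  0.438 -0.   ]
 [ 0.438 -0.899  0.002]
 [ 0.    -0.002 -1.   ]] -64.05470482529168
```

```bash
cat >>h.py <<'E'
from scipy.spatial.transform import Rotation as R
def plan(x,y,z,yaw):  # yaw: of tool y in world, deg; rotate first, then shift (cm) in the turned frame
    from rig import sense
    s=sense();T0=R.from_rotvec(s["tool_rot"]);a=np.radians(yaw)
    Y=np.array([np.cos(a),np.sin(a),0]);Z=np.array([0,0,-1.]);G=R.from_matrix(np.stack([np.cross(Y,Z),Y,Z],1))
    print("t",round(s["time"],2),"pos",np.round(s["position"],4),"twist",np.round((T0.inv()*G).as_rotvec(),4),"shift cm",np.round(G.inv().apply(np.array([x,y,z])-s["position"])*100,2),"F",np.round(s["force"],1),"M",np.round(s["torque"],2),"w",np.round(s["width"],4),"g",np.round(s["grip_force"],1),"j6",np.round(s["joint_pos"][5],2))
E
python3 - <<'E'
from h import *
plan(.5618,-.3941,.32,-85.8)
P=world(dict(np.load("top0.npz")))
for x,y,n in((.56,-.394,"red"),(.4935,-.148,"sw")):
    d=np.hypot(P[...,0]-x,P[...,1]-y)
    for r in(.08,.12,.16,.2,.25): print(n,r,P[...,2][(d<r)].max())
E
```

```text
t 0.1 pos [ 0.2843 -0.5843  0.4037] twist [-0.0017  0.      0.3795] shift cm [ 29.07 -16.94   8.37] F [0.4 0.5 0.2] M [ 0.02 -0.03 -0.03] w 0.0857 g 0.0 j6 -0.17
red 0.08 0.09593587555808303
red 0.12 0.0969278671517887
red 0.16 0.9317648847927801
red 0.2 0.9317648847927801
red 0.25 0.9317648847927801
sw 0.08 0.08105887746768647
sw 0.12 0.08105887746768647
sw 0.16 0.17590305083865876
sw 0.2 0.9317648847927801
sw 0.25 0.9317648847927801
```

Request:
step_arm --series '[{"twist":[0,0,0.127],"translation":[0,0,0],"hand":0.6},{"twist":[0,0,0.127],"translation":[0,0,0],"hand":0.6},{"twist":[0,0,0.126],"translation":[0,0,0],"hand":0.6},{"twist":[0,0,0],"translation":[3.8,-2.2,0.5],"hand":0.6},{"twist":[0,0,0],"translation":[3.8,-2.2,0.5],"hand":0.6},{"twist":[0,0,0],"translation":[3.8,-2.2,0.5],"hand":0.6},{"twist":[0,0,0],"translation":[3.8,-2.2,0.5],"hand":0.6},{"twist":[0,0,0],"translation":[3.8,-2.2,0.5],"hand":0.6}]' --force 80

```text
time: 0.9
position: [0.467, -0.4597, 0.379]
tool_rot: [-3.139, -0.114, 0.001]
force: [0.0, -0.5, 0.2]
width: 0.0515
grip_force: 0.0
```

```bash
python3 -c "
from h import *
plan(.5618,-.3941,.32,-85.8)"
```

```text
t 0.9 pos [ 0.467  -0.4597  0.379 ] twist [-0.0007  0.0004 -0.0008] shift cm [ 9.93 -5.85  5.9 ] F [ 0.  -0.5  0.2] M [-0.    0.01  0.04] w 0.0515 g 0.0 j6 0.55
```

Request:
step_arm --series '[{"twist":[0,0,0],"translation":[3.3,-1.95,1.9],"hand":0.6},{"twist":[0,0,0],"translation":[3.3,-1.95,2],"hand":0.6},{"twist":[0,0,0],"translation":[3.3,-1.95,2],"hand":0.6},{"hand":0.6,"twist":[0,0,0],"translation":[0,0,0]},{"hand":0.6,"twist":[0,0,0],"translation":[0,0,0]}]'

```text
time: 1.4
position: [0.5607, -0.3947, 0.3194]
tool_rot: [-3.138, -0.117, 0.003]
force: [0.1, 0.2, 0.0]
width: 0.0514
grip_force: 0.0
```

```bash
python3 -c "
from h import *
plan(.5618,-.3941,.215,-85.8)
from rig import cams
c=cams.capture('scene');cv2.imwrite('pics/s1.png',cv2.resize(c['pixels'][130:330,210:410],None,fx=3,fy=3))"
```

```text
t 1.4 pos [ 0.5607 -0.3947  0.3194] twist [-0.0015  0.0018  0.0012] shift cm [ 0.12 -0.05 10.44] F [0.1 0.2 0. ] M [0.04 0.02 0.01] w 0.0514 g 0.0 j6 0.72
```

View pics/s1.png

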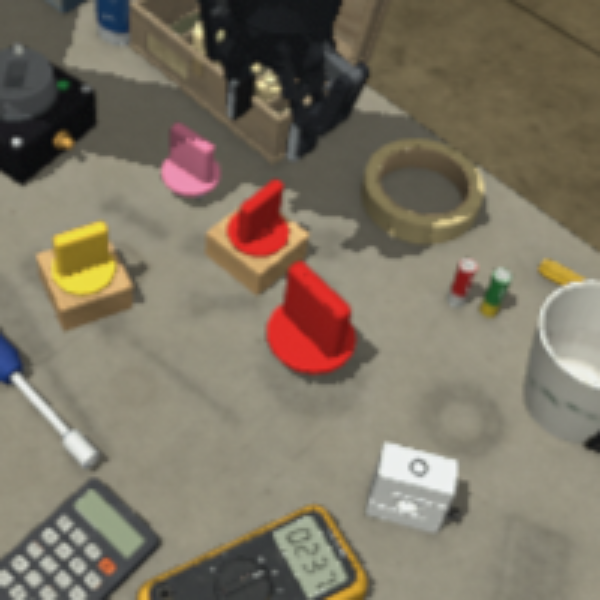

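The gripper fingers, at about (290,110) in the crop, straddle a spot above the red key at (260,225), and nothing is in the way. I descend and grip.

Request:
step_arm --series '[{"twist":[0,0,0],"translation":[0.1,0,3.5],"hand":0.6},{"twist":[0,0,0],"translation":[0,0,3.5],"hand":0.6},{"twist":[0,0,0],"translation":[0,0,2.4],"hand":0.6},{"twist":[0,0,0],"translation":[0,0,1],"hand":0.6},{"twist":[0,0,0],"translation":[0,0,0],"hand":0.6},{"twist":[0,0,0],"translation":[0,0,0],"hand":0.3},{"twist":[0,0,0],"translation":[0,0,0],"hand":0.2},{"twist":[0,0,0],"translation":[0,0,0],"hand":0.1}]'

```text
time: 2.25
position: [0.5619, -0.3958, 0.219]
tool_rot: [3.138, 0.114, 0.004]
force: [0.5, -0.0, 0.4]
width: 0.0112
grip_force: 77.8
```

Request:
step_arm --series '[{"twist":[0,0,0],"translation":[0,0,0],"hand":0},{"twist":[0,0,0],"translation":[0,0,0],"hand":0},{"twist":[0,0,0],"translation":[0,0,0],"hand":0},{"twist":[0,0,0],"translation":[0,0,0],"hand":0}]'

```text
time: 2.65
position: [0.562, -0.3957, 0.219]
tool_rot: [3.138, 0.114, 0.003]
force: [-1.6, 1.2, 7.1]
width: 0.0115
grip_force: 78.7
```

```bash
python3 -c "
from h import *
plan(.5618,-.3941,.215,-85.8)"
```

```text
t 2.65 pos [ 0.562  -0.3957  0.219 ] twist [ 0.002  -0.002  -0.0004] shift cm [-0.01 -0.16  0.4 ] F [-1.6  1.2  7.1] M [ 0.36  0.17 -0.05] w 0.0115 g 78.7 j6 0.72
```

Request:
step_arm --series '[{"twist":[0,0,0],"translation":[0,0,-1],"hand":0},{"twist":[0,0,0],"translation":[0,0,-2],"hand":0},{"twist":[0,0,0],"translation":[0,0,-3.5],"hand":0},{"twist":[0,0,0],"translation":[0,0,-3.5],"hand":0},{"twist":[0,0,0],"translation":[0,0,-2],"hand":0},{"twist":[0,0,0],"translation":[0,0,0],"hand":0}]'

```text
time: 3.25
position: [0.5621, -0.396, 0.3419]
tool_rot: [3.133, 0.114, 0.009]
force: [0.5, 0.8, -0.6]
width: 0.0109
grip_force: 77.9
```

```bash
python3 -c "
from h import *
plan(.494,-.1497,.335,-46)"
```

```text
t 3.25 pos [ 0.5621 -0.396   0.3419] twist [ 0.0081 -0.0031 -0.695 ] shift cm [ 12.21 -22.45   0.69] F [ 0.5  0.8 -0.6] M [0.02 0.03 0.02] w 0.0109 g 77.9 j6 0.72
```

Request:
step_arm --series '[{"twist":[0,0,-0.139],"translation":[0,0,0],"hand":0},{"twist":[0,0,-0.139],"translation":[0,0,0],"hand":0},{"twist":[0,0,-0.139],"translation":[0,0,0],"hand":0},{"twist":[0,0,-0.139],"translation":[0,0,0],"hand":0},{"twist":[0,0,-0.139],"translation":[0,0,0],"hand":0},{"twist":[0,0,0],"translation":[2,-3.7,0],"hand":0},{"twist":[0,0,0],"translation":[2,-3.7,0],"hand":0},{"twist":[0,0,0],"translation":[2,-3.7,0],"hand":0}]'

```text
time: 4.05
position: [0.5264, -0.2723, 0.3346]
tool_rot: [-2.911, -1.175, 0.002]
force: [1.6, 0.4, 0.7]
width: 0.0109
grip_force: 78.2
```

Request:
step_arm --series '[{"twist":[0,0,0],"translation":[2,-3.7,0],"hand":0},{"twist":[0,0,0],"translation":[2,-3.7,0],"hand":0},{"twist":[0,0,0],"translation":[1.5,-2.8,0],"hand":0},{"twist":[0,0,0],"translation":[0,0,0],"hand":0},{"twist":[0,0,0],"translation":[0,0,0],"hand":0}]'

```text
time: 4.55
position: [0.4958, -0.1618, 0.3357]
tool_rot: [-2.912, -1.178, 0.002]
force: [0.6, -1.1, -1.0]
width: 0.0107
grip_force: 78.3
```

```bash
python3 -c "
from h import *
plan(.494,-.1497,.335,-46)
from rig import cams
for n in('scene','top'):
    c=cams.capture(n);np.savez(n+'1.npz',**c)
    u,v=(230,60) if n=='scene' else (120,110)
    cv2.imwrite('pics/'+n+'2.png',cv2.resize(c['pixels'][v:v+150,u-50:u+150],None,fx=3,fy=3))"
```

```text
t 4.55 pos [ 0.4958 -0.1618  0.3357] twist [-0.001   0.0006  0.0009] shift cm [ 0.71 -1.    0.07] F [ 0.6 -1.1 -1. ] M [ 0.01  0.01 -0.01] w 0.0107 g 78.3 j6 0.27
```

View pics/scene2.png

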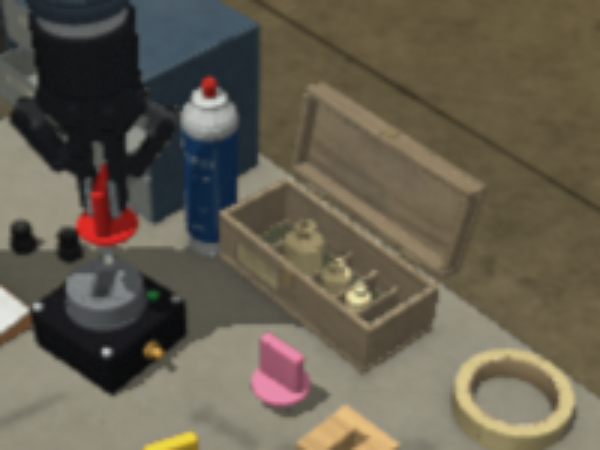

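The scene crop shows the key held upright at (105,205), just short of being above the slot at (105,285). I make the last shift, then compare the collar with the rotor in this camera.

Request:
step_arm --series '[{"twist":[0,0,0],"translation":[0.4,-0.5,0],"hand":0},{"twist":[0,0,0],"translation":[0.3,-0.5,0],"hand":0},{"twist":[0,0,0],"translation":[0,0,0],"hand":0},{"twist":[0,0,0],"translation":[0,0,0],"hand":0}]'

```text
time: 5.05
position: [0.4942, -0.1502, 0.3366]
tool_rot: [2.913, 1.177, -0.0]
force: [0.4, -0.3, -1.0]
width: 0.0111
grip_force: 78.3
```

```bash
python3 - <<'E'
from h import *
plan(.494,-.1497,.335,-46)
from rig import cams
from scipy.optimize import least_squares
c=cams.capture('scene');np.savez('scene2.npz',**c)
P=world(c);I=c['pixels'];hsv=cv2.cvtColor(I,cv2.COLOR_BGR2HSV)
d=np.hypot(P[...,0]-.494,P[...,1]+.149)
red=(d<.06)&(P[...,2]>.12)&(hsv[...,1]>150)&((hsv[...,0]<8)|(hsv[...,0]>172))
print(red.sum(),np.histogram(P[...,2][red],bins=np.arange(.12,.24,.005))[0])
def circ(q,r):
    hull=cv2.convexHull((q[:,:2]*1000).astype(np.float32));return np.round(cv2.minEnclosingCircle(hull)[0],1),cv2.minEnclosingCircle(hull)[1]
z=P[...,2]
zc=np.median(z[red&(z<.165)])
m=red&(abs(z-zc)<.004);print("collar top z",zc,m.sum(),circ(P[m],26), rect(P,m))
b=red&(z>zc+.008);q=P[b];print("bow",len(q),rect(P,b))
rt=(d<.045)&(abs(z-.0755)<.004);print("rotor",rt.sum(),circ(P[rt],34),rect(P,rt))
E
```

```text
t 5.05 pos [ 0.4942 -0.1502  0.3366] twist [ 0.      0.0001 -0.0001] shift cm [ 0.02 -0.05  0.16] F [ 0.4 -0.3 -1. ] M [ 0.   -0.01 -0.04] w 0.0111 g 78.3 j6 0.29
243 [  0   0   0   0   0   1 127  13   9   9   7  11   7  11   6  37   1   1
   2   1   0   0   0]
collar top z 0.15355654910290623 134 (array([ 491. , -153.1]), 24.5659122467041) (134, array([ 489.7, -156.8]), array([39.6, 48.1]), 63.4, np.float64(0.1532))
bow 101 (101, array([ 490.3, -155.6]), array([37.2, 13.3]), 44.7, np.float64(0.1866))
rotor 309 (array([ 490.5, -145.9]), 35.44394302368164) (309, array([ 491.3, -147.8]), array([66.4, 65.9]), 22.6, np.float64(0.0753))
```

```bash
python3 - <<'E'
from h import *
c=dict(np.load('scene2.npz'))
P=world(c);I=c['pixels'];hsv=cv2.cvtColor(I,cv2.COLOR_BGR2HSV);z=P[...,2]
d=np.hypot(P[...,0]-.494,P[...,1]+.149)
red=(d<.06)&(z>.12)&(hsv[...,1]>150)&((hsv[...,0]<8)|(hsv[...,0]>172))
e=np.array([.618,.786]);l=np.array([.786,-.618])
for n,m,r in(("collar",red&(abs(z-.1535)<.003),26),("rotor",(d<.045)&(abs(z-.0755)<.003),34)):
    q=P[m][:,:2]*1000;a=q@e;b=q@l
    print(n,"e",a.min(),a.max(),"l",b.min(),b.max())
    ce=np.percentile(a,1)+r;cl=(b.min()+b.max())/2;print(np.round(ce*e+cl*l,1))
c=cap=dict(np.load('top1.npz'))
E
```

```text
collar e 159.49004743038086 202.1590869409261 l 457.3172870573814 504.939474231391
[ 493.2 -151. ]
rotor e 154.0231118822239 222.35536049571772 l 444.2661206016353 509.1016451238774
[ 491.5 -146. ]
```

```bash
python3 -c "
from h import *
plan(.4935,-.1472,.292,-46)"
```

```text
t 5.1 pos [ 0.4943 -0.1503  0.3367] twist [ 0.0002  0.     -0.0002] shift cm [ 0.16 -0.28  4.47] F [-0.7  0.1 -0.6] M [-0.01 -0.04  0.02] w 0.0114 g 78.3 j6 0.29
```

Request:
step_arm --series '[{"twist":[0,0,0],"translation":[0.2,-0.3,1],"hand":0},{"twist":[0,0,0],"translation":[0,0,2],"hand":0},{"twist":[0,0,0],"translation":[0,0,1.4],"hand":0},{"twist":[0,0,0],"translation":[0,0,0],"hand":0},{"twist":[0,0,0],"translation":[0,0,0],"hand":0}]'

```text
time: 5.6
position: [0.4936, -0.1466, 0.2923]
tool_rot: [-2.912, -1.176, 0.001]
force: [-0.4, -0.5, -0.0]
width: 0.011
grip_force: 78.3
```

```bash
python3 - <<'E'
from h import *
from rig import cams
plan(.4935,-.1472,.263,-46)
c=cams.capture('scene')
P=world(c);I=c['pixels'];hsv=cv2.cvtColor(I,cv2.COLOR_BGR2HSV);z=P[...,2]
d=np.hypot(P[...,0]-.494,P[...,1]+.149)
red=(d<.06)&(z>.09)&(hsv[...,1]>150)&((hsv[...,0]<8)|(hsv[...,0]>172))
e=np.array([.618,.786]);l=np.array([.786,-.618]);zc=np.median(z[red&(z<.13)]);print(zc)
for n,m,r in(("collar",red&(abs(z-zc)<.003),26),("rotor",(d<.045)&(abs(z-.0755)<.003),34)):
    q=P[m][:,:2]*1000;a=q@e;b=q@l
    print(n,"e",a.min(),a.max(),"l",b.min(),b.max())
u,v=235,110
vv,uu=np.where(red);u,v=int(uu.mean()),int(vv.mean());print(u,v)
cv2.imwrite('pics/s3.png',cv2.resize(I[v-50:v+50,u-60:u+60],None,fx=6,fy=6,interpolation=cv2.INTER_CUBIC))
E
```

```text
t 5.6 pos [ 0.4936 -0.1466  0.2923] twist [-0.0009  0.0003 -0.0002] shift cm [-0.05  0.04  2.93] F [-0.4 -0.5 -0. ] M [-0.02  0.   -0.03] w 0.011 g 78.3 j6 0.29
0.10914815408824674
collar e 161.88706372384533 201.99481845586743 l 451.7647585582192 501.47940043888883
rotor e 154.04071403479495 212.9554902352309 l 444.6407433402333 509.2563040496023
212 142
```

View pics/s3.png

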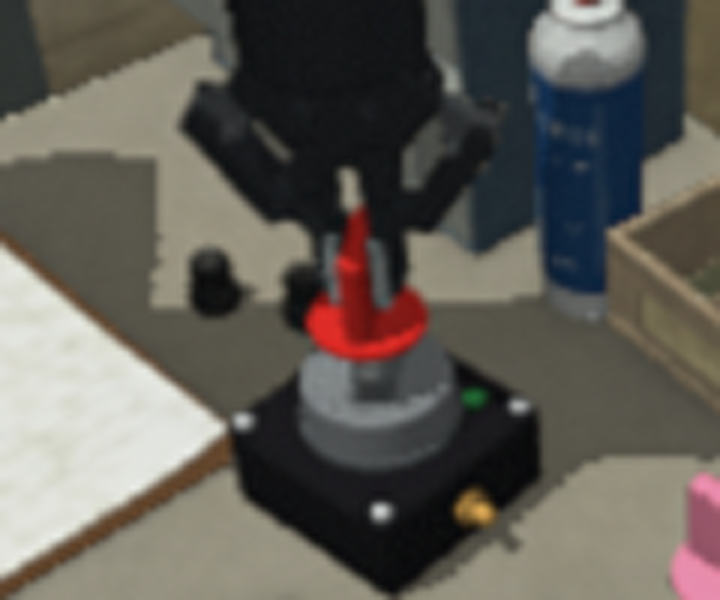

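The crop shows the bit right above the slot at (375,385). In the numbers the collar and rotor centres agree to within 0.5 mm. I insert now.

Request:
step_arm --series '[{"twist":[0,0,0],"translation":[0,0,0.6],"hand":0},{"twist":[0,0,0],"translation":[0,0,0.4],"hand":0},{"twist":[0,0,0],"translation":[0,0,0.4],"hand":0},{"twist":[0,0,0],"translation":[0,0,0.3],"hand":0},{"twist":[0,0,0],"translation":[0,0,0],"hand":0}]'

```text
time: 6.15
position: [0.4934, -0.1466, 0.2751]
tool_rot: [-2.912, -1.176, 0.001]
force: [0.2, -0.9, -1.2]
width: 0.0108
grip_force: 78.3
```

Now about 9 mm inside with no contact force. I continue down.

Request:
step_arm --series '[{"twist":[0,0,0],"translation":[0,0,0.4],"hand":0},{"twist":[0,0,0],"translation":[0,0,0.4],"hand":0},{"twist":[0,0,0],"translation":[0,0,0.3],"hand":0},{"twist":[0,0,0],"translation":[0,0,0.2],"hand":0},{"twist":[0,0,0],"translation":[0,0,0],"hand":0}]'

```text
time: 6.65
position: [0.4938, -0.1467, 0.2639]
tool_rot: [-2.912, -1.177, 0.001]
force: [-5.9, 2.2, 9.5]
width: 0.011
grip_force: 79.8
```

Request:
step_arm --series '[{"twist":[0,0,0],"translation":[0,0,0.2],"hand":0},{"twist":[0,0,0],"translation":[0,0,0],"hand":0}]'

```text
time: 6.85
position: [0.4941, -0.1468, 0.2638]
tool_rot: [-2.911, -1.177, 0.003]
force: [-11.4, 5.5, 22.7]
width: 0.0106
grip_force: 81.9
```

```bash
cat >look.py <<'E'
from h import *
from rig import cams
import sys
plan(.4938,-.1467,.263,-46)
c=cams.capture('scene')
P=world(c);I=c['pixels'];hsv=cv2.cvtColor(I,cv2.COLOR_BGR2HSV);z=P[...,2]
d=np.hypot(P[...,0]-.494,P[...,1]+.149)
red=(d<.06)&(z>.07)&(hsv[...,1]>150)&((hsv[...,0]<8)|(hsv[...,0]>172))
print("collar top",np.median(z[red&(z<.095)]),"rotor",np.median(z[(d<.036)&(abs(z-.0745)<.0035)]),"bow",rect(P,red&(z>.1)))
vv,uu=np.where(red);u,v=int(uu.mean()),int(vv.mean())
cv2.imwrite(sys.argv[1],cv2.resize(I[v-50:v+50,u-60:u+60],None,fx=6,fy=6,interpolation=cv2.INTER_CUBIC))
E
python3 look.py pics/s4.png
```

```text
t 6.85 pos [ 0.4941 -0.1468  0.2638] twist [-0.0019  0.0011  0.0004] shift cm [-0.02 -0.03  0.08] F [-11.4   5.5  22.7] M [ 0.9   1.95 -0.02] w 0.0106 g 81.9 j6 0.29
collar top 0.08075930353826855 rotor 0.0753733138237595 bow (73, array([ 489.8, -151.1]), array([39.2, 13.8]), 47.9, np.float64(0.1198))
```

The key is home: the collar top is about 5 mm above the rotor top. I ease off the push and turn clockwise.

Request:
step_arm --series '[{"twist":[0,0,0],"translation":[0,0,-0.2],"hand":0},{"twist":[0,0,0.12],"translation":[0,0,0],"hand":0},{"twist":[0,0,0.12],"translation":[0,0,0],"hand":0},{"twist":[0,0,0.12],"translation":[0,0,0],"hand":0},{"twist":[0,0,0.12],"translation":[0,0,0],"hand":0},{"twist":[0,0,0],"translation":[0,0,0],"hand":0}]'

```text
time: 7.5
position: [0.4942, -0.1468, 0.2639]
tool_rot: [3.109, 0.447, 0.003]
force: [-1.0, 1.4, 6.0]
width: 0.0107
grip_force: 79.2
```

Request:
step_arm --series '[{"twist":[0,0,0.12],"translation":[0,0,0],"hand":0},{"twist":[0,0,0.12],"translation":[0,0,0],"hand":0},{"twist":[0,0,0.12],"translation":[0,0,0],"hand":0},{"twist":[0,0,0.12],"translation":[0,0,0],"hand":0},{"twist":[0,0,0.12],"translation":[0,0,0],"hand":0},{"twist":[0,0,0.12],"translation":[0,0,0],"hand":0},{"twist":[0,0,0],"translation":[0,0,0],"hand":0}]'

```text
time: 8.2
position: [0.4942, -0.1474, 0.2639]
tool_rot: [3.067, -0.673, 0.004]
force: [-0.9, -3.7, 5.6]
width: 0.0113
grip_force: 79.1
```

```bash
python3 look.py pics/s5.png
```

```text
t 8.2 pos [ 0.4942 -0.1474  0.2639] twist [ 0.0029 -0.0018 -1.1999] shift cm [ 0.02 -0.08  0.09] F [-0.9 -3.7  5.6] M [-0.57  0.2  -0.02] w 0.0113 g 79.1 j6 1.49
collar top 0.08068582827623705 rotor 0.07529416172266323 bow (64, array([ 477.6, -167. ]), array([50.7, 43. ]), 54.6, np.float64(0.1167))
```

Request:
step_arm --series '[{"twist":[0,0,0.08],"translation":[0,0,0],"hand":0},{"twist":[0,0,0.07],"translation":[0,0,0],"hand":0},{"twist":[0,0,0],"translation":[0,0,0],"hand":0}]'

```text
time: 8.55
position: [0.4942, -0.1475, 0.2639]
tool_rot: [3.008, -0.898, 0.004]
force: [-0.8, -3.8, 4.9]
width: 0.0114
grip_force: 79.1
```

```bash
python3 look.py pics/s6.png
```

```text
t 8.55 pos [ 0.4942 -0.1475  0.2639] twist [ 0.0033 -0.0018 -1.3481] shift cm [ 0.03 -0.08  0.09] F [-0.8 -3.8  4.9] M [-0.67  0.28  0.04] w 0.0114 g 79.1 j6 1.64
collar top 0.08078503479171695 rotor 0.07525804526647673 bow (63, array([ 482.9, -167.8]), array([59.9, 42. ]), 68.1, np.float64(0.1186))
```

Request:
step_arm --series '[{"twist":[0,0,0.05],"translation":[0,0,0],"hand":0},{"twist":[0,0,0.04],"translation":[0,0,0],"hand":0},{"twist":[0,0,0],"translation":[0,0,0],"hand":0}]'

```text
time: 8.9
position: [0.4942, -0.1475, 0.2639]
tool_rot: [2.965, -1.032, 0.004]
force: [-0.6, -3.4, 5.0]
width: 0.0111
grip_force: 79.1
```

```bash
python3 look.py pics/s7.png
```

```text
t 8.9 pos [ 0.4942 -0.1475  0.2639] twist [ 0.0034 -0.0019 -1.4376] shift cm [ 0.03 -0.08  0.09] F [-0.6 -3.4  5. ] M [-0.74  0.27 -0.  ] w 0.0111 g 79.1 j6 1.73
collar top 0.08086219222088903 rotor 0.0751603667745846 bow (52, array([ 482.7, -166.1]), array([45.6, 41.5]), 64.4, np.float64(0.1164))
```

View pics/s7.png

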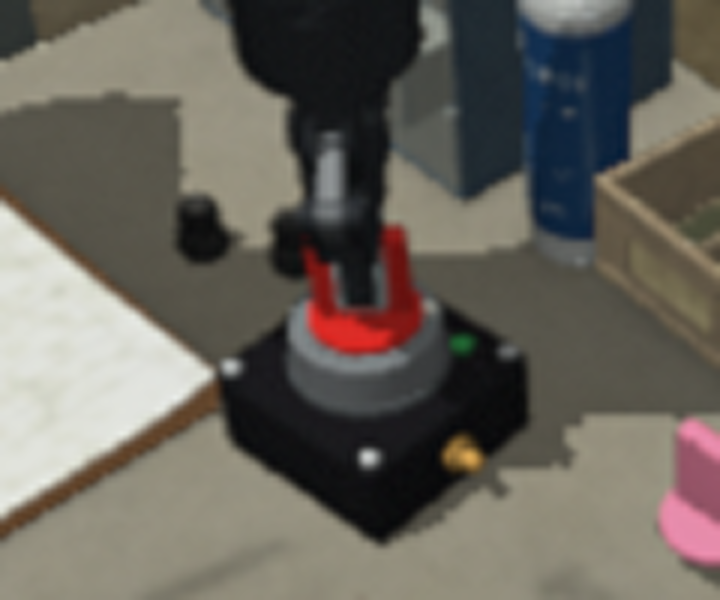

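The key is well turned in the rotor. The mark, around (430,305), is approaching the green dot at (460,343). There is no stop torque yet, so I keep turning.

Request:
step_arm --series '[{"twist":[0,0,0.04],"translation":[0,0,0],"hand":0},{"twist":[0,0,0.03],"translation":[0,0,0],"hand":0},{"twist":[0,0,0],"translation":[0,0,0],"hand":0}]'

```text
time: 9.25
position: [0.4941, -0.1476, 0.2639]
tool_rot: [2.927, -1.132, 0.004]
force: [-2.4, -4.6, 6.5]
width: 0.0114
grip_force: 79.2
```

```bash
python3 look.py pics/s8.png
```

```text
t 9.25 pos [ 0.4941 -0.1476  0.2639] twist [ 4.1000e-03 -1.1000e-03 -1.5056e+00] shift cm [ 0.04 -0.08  0.09] F [-2.4 -4.6  6.5] M [-0.8   0.45  0.46] w 0.0114 g 79.2 j6 1.8
collar top 0.08068363608273033 rotor 0.07557746108641672 bow (48, array([ 485.1, -161. ]), array([34.9, 41.7]), 63.7, np.float64(0.1142))
```

Request:
step_arm --series '[{"twist":[0,0,0.03],"translation":[0,0,0],"hand":0},{"twist":[0,0,0.03],"translation":[0,0,0],"hand":0},{"twist":[0,0,0],"translation":[0,0,0],"hand":0}]'

```text
time: 9.6
position: [0.494, -0.1474, 0.2639]
tool_rot: [2.894, -1.214, 0.003]
force: [-2.9, -4.5, 6.8]
width: 0.0108
grip_force: 83.4
```

```bash
python3 look.py pics/s9.png; python3 - <<'E'
from h import *
from rig import cams
c=cams.capture('top');K=c["mtx"];T=c["T"];I=c["pixels"];g=cv2.cvtColor(I,cv2.COLOR_BGR2GRAY)
cv2.imwrite('pics/t9.png',cv2.resize(I[145:220,150:230],None,fx=7,fy=7,interpolation=cv2.INTER_CUBIC))
E
```

```text
t 9.6 pos [ 0.494  -0.1474  0.2639] twist [ 4.7000e-03 -2.0000e-04 -1.5622e+00] shift cm [ 0.03 -0.07  0.09] F [-2.9 -4.5  6.8] M [-0.66  0.48  1.36] w 0.0108 g 83.4 j6 1.86
collar top 0.08087013769798201 rotor 0.0752564792809291 bow (44, array([ 487.2, -158. ]), array([33.7, 40.2]), 67.2, np.float64(0.1139))
```

View pics/s9.png

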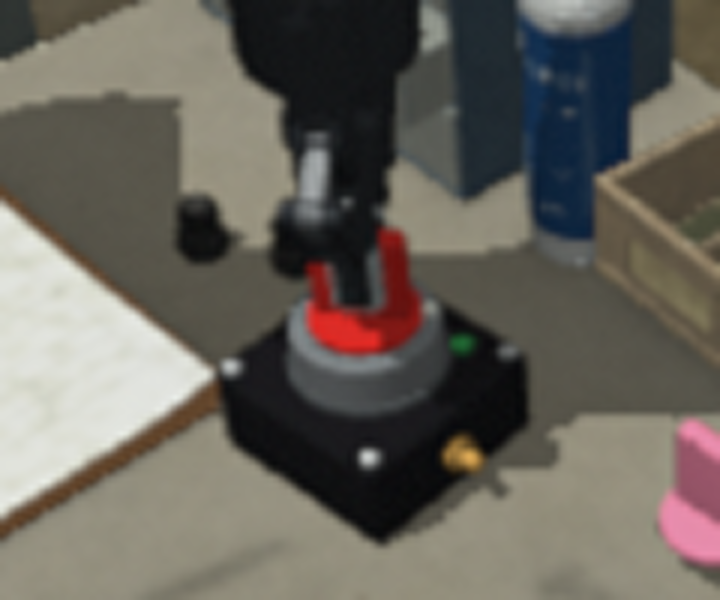

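The stop is reached: 1.36 N m against 0.1 N m of friction, and the mark no longer moves. I relieve the twist, open and retreat upward.

Request:
step_arm --series '[{"twist":[0,0,-0.06],"translation":[0,0,0],"hand":0},{"twist":[0,0,0],"translation":[0,0,0],"hand":0},{"twist":[0,0,0],"translation":[0,0,0],"hand":0.3},{"twist":[0,0,0],"translation":[0,0,0],"hand":0.6},{"twist":[0,0,0],"translation":[0,0,0],"hand":0.6},{"twist":[0,0,0],"translation":[0,0,0],"hand":0.6}]'

```text
time: 10.3
position: [0.4935, -0.1464, 0.2623]
tool_rot: [-2.928, 1.138, 0.001]
force: [0.6, -0.9, 0.7]
width: 0.0515
grip_force: 0.0
```

Request:
step_arm --series '[{"twist":[0,0,0],"translation":[0,0,-1],"hand":0.6},{"twist":[0,0,0],"translation":[0,0,-3],"hand":0.6},{"twist":[0,0,0],"translation":[0,0,-4],"hand":0.6},{"twist":[0,0,0],"translation":[0,0,-4],"hand":0.6},{"twist":[0,0,0],"translation":[-4,0,0],"hand":0.6},{"twist":[0,0,0],"translation":[-4,0,0],"hand":0.6},{"twist":[0,0,0],"translation":[-4,0,0],"hand":0.6},{"twist":[0,0,0],"translation":[0,0,0],"hand":0.6}]'

```text
time: 11.1
position: [0.4026, -0.0631, 0.3824]
tool_rot: [-2.929, 1.135, 0.001]
force: [1.4, 0.3, 0.7]
width: 0.0514
grip_force: 0.0
```

```bash
python3 look.py pics/s10.png; python3 - <<'E'
from h import *
from rig import cams
a=cams.capture('top')['pixels'][140:225,140:240];b=cams.capture('scene')['pixels'][100:185,165:265]
cv2.imwrite('pics/fin.png',cv2.resize(np.hstack([a,b]),None,fx=4,fy=4,interpolation=cv2.INTER_CUBIC))
E
```

```text
t 11.1 pos [ 0.4026 -0.0631  0.3824] twist [-7.0000e-04  3.0000e-04 -1.5077e+00] shift cm [ 0.75 12.35 11.94] F [1.4 0.3 0.7] M [ 0.02 -0.02 -0.04] w 0.0514 g 0.0 j6 1.87
collar top 0.08125978668048695 rotor 0.0753225235200719 bow (158, array([ 489.8, -149.5]), array([10.7, 44.1]), 49.2, np.float64(0.1155))
```

View pics/fin.png

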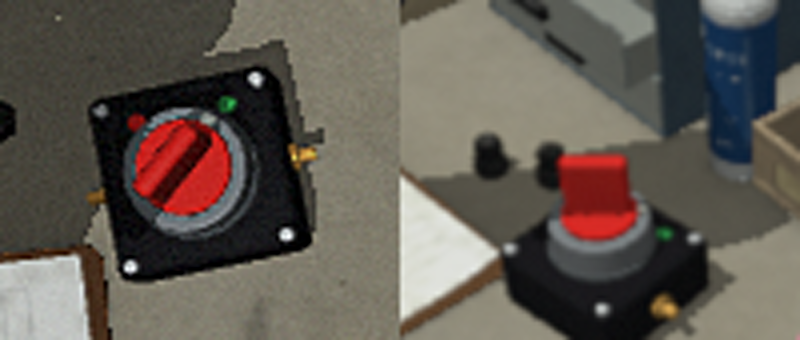

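The picture shows the key standing home in the switch and the white mark at (207,118) by the green dot at (228,103). I check that angle numerically.

```bash
python3 - <<'E'
from h import *
from rig import cams
def mark(c):
    I=c["pixels"];K=c["mtx"];T=c["T"];v,u=np.mgrid[:384,:512];hsv=cv2.cvtColor(I,cv2.COLOR_BGR2HSV)
    r=np.stack([(u-K[0,2])/K[0,0],(v-K[1,2])/K[1,1],np.ones(u.shape)],-1)@T[:3,:3].T
    def pl(z): return (T[:3,3]+r*((z-T[2,3])/r[...,2])[...,None])[...,:2]-[.4937,-.1482]
    Q=pl(.0755);d=np.hypot(*np.moveaxis(Q,-1,0));w=(d<.033)&(d>.022)&(hsv[...,1]<60)&(hsv[...,2]>135)
    g=(abs(hsv[...,0].astype(int)-60)<20)&(hsv[...,1]>120)&(hsv[...,2]>60)&(d<.07)
    rr=((hsv[...,0]<8)|(hsv[...,0]>172))&(hsv[...,1]>120)&(hsv[...,2]>60)&(d>.037)&(d<.07)
    for n,m,z in(("mark",w,.0755),("green",g,.052),("red",rr,.052)):
        q=pl(z)[m];a=np.degrees(np.arctan2(q[:,1],q[:,0]));print(n,len(q),np.round(np.median(a),1),np.round(np.sort(a),0)[:25])
mark(dict(np.load("top0.npz")));mark(cams.capture("top"))
E
```

```text
mark 24 -61.6 [-114. -111. -109. -104. -100.  -96.  -92.  -88.  -80.  -68.  -66.  -64.
  -59.  -53.   -2.   44.   44.   47.   47.   47.   50.   50.   52.   53.]
green 15 -26.7 [-32. -31. -31. -29. -29. -28. -28. -27. -27. -25. -25. -24. -24. -23.
 -21.]
red 6 48.4 [44. 46. 48. 49. 50. 53.]
mark 30 -96.4 [-176. -172. -168. -164. -159. -156. -150. -147. -142. -136. -131. -122.
 -117. -113. -100.  -92.  -77.  -59.  -30.  -29.  -27.  -25.  -23.   -2.
    3.]
green 14 -26.7 [-32. -31. -31. -29. -28. -28. -27. -27. -25. -25. -24. -24. -23. -21.]
red 6 48.4 [44. 46. 48. 49. 50. 53.]
```

The mark is at about -27°, level with the green dot at -26.7°, so the rotor is at its stop. I hand in the job.

```bash
python3 -c "
from rig import arm
print(arm.close_job())"
```

```text
the job is handed in; nothing more can be done
None
```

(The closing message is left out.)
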